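Weigh out a batch of nuts on the dial scale

TASK

Weigh out a batch of nuts: stand the empty blue bin on the scale's platform, then put nuts from the tray into it until the needle comes to rest inside the green band on the dial. Leave the spare nuts in their tray, the bin standing on the scale, and the tools lying about where they are.

Things in the scene. Friction and masses are not known exactly. Their poses are not given: they have to be found in the camera images.
- scale: mechanical dial scale with a green sheet-metal housing, 248 mm deep (x), 170 mm wide (y), fixed to the bench. Origin: centre of its underside on the bench; x points to its back, y to its left, z up. Its front slopes back at 35 degrees from the horizontal and carries a white round dial (115 mm across) that faces the robot; behind and above the dial lies the flat steel weighing platform
- platform_top (a point): centre of the weighing platform's flat top, 54.5 mm behind and 108 mm above the scale's origin when empty. The platform is 150 mm (x) by 180 mm (y) with a bead 3.5 mm high round its edge (flat inside: 140 x 170 mm); axes as the scale's. It rides on a damped spring and sinks 2 mm per 100 g, at most 13.5 mm, and comes to rest within about 0.5 s
- needle (a joint): angle (rad) of the red needle on the dial: 0 with the platform empty (pointing up the slope, to the dial's back edge), growing clockwise by 0.87 rad per 100 g on the platform (about 0.55 rad per nut, 0.7 to 1.4 rad for the empty bin); it follows the platform's sinking
- needle_tip (a point): point on the needle, 50 mm from the dial's centre, near its tip
- band (a joint): angle (rad) of the middle of the green band on the dial, measured like the needle's. The band is a sector 39 degrees wide (0.34 rad to either side of this angle), 45 to 55 mm from the dial's centre, and marks the wanted weight, bin included; it is already set and differs from job to job
- band_mid (a point): middle of the green band, 50 mm from the dial's centre, in the needle's plane: the needle stands inside the band when needle_tip is less than 16.9 mm from it
- bin: blue open-topped small-parts bin, loose, empty, 62 mm (its x) by 124 mm (its y), 50 mm high, walls 3 mm, inner floor 7 mm above its underside, 80 to 160 g, with a paper label on one short end. Origin: centre of its underside. It is gripped from above across its 62 mm width
- tray: shallow grey sheet-metal tray, 270 mm (x) by 180 mm (y), rim 16 mm high, floor 7 mm above the bench, fixed; it holds six nuts. Origin: centre of its underside on the bench
- nut_1: steel M20 hexagon nut, 30 mm across flats (34.6 mm over corners), 16 mm high, about 64 g, lying flat in the tray about 25 mm or more from its neighbours and the rim. Origin: centre of its underside; its x axis and the directions 60 and 120 degrees from it are square to pairs of flats
- nut_2: steel M20 hexagon nut, 30 mm across flats (34.6 mm over corners), 16 mm high, about 64 g, lying flat in the tray about 25 mm or more from its neighbours and the rim. Origin: centre of its underside; its x axis and the directions 60 and 120 degrees from it are square to pairs of flats
- nut_3: steel M20 hexagon nut, 30 mm across flats (34.6 mm over corners), 16 mm high, about 64 g, lying flat in the tray about 25 mm or more from its neighbours and the rim. Origin: centre of its underside; its x axis and the directions 60 and 120 degrees from it are square to pairs of flats
- nut_4: steel M20 hexagon nut, 30 mm across flats (34.6 mm over corners), 16 mm high, about 64 g, lying flat in the tray about 25 mm or more from its neighbours and the rim. Origin: centre of its underside; its x axis and the directions 60 and 120 degrees from it are square to pairs of flats
- nut_5: steel M20 hexagon nut, 30 mm across flats (34.6 mm over corners), 16 mm high, about 64 g, lying flat in the tray about 25 mm or more from its neighbours and the rim. Origin: centre of its underside; its x axis and the directions 60 and 120 degrees from it are square to pairs of flats
- nut_6: steel M20 hexagon nut, 30 mm across flats (34.6 mm over corners), 16 mm high, about 64 g, lying flat in the tray about 25 mm or more from its neighbours and the rim. Origin: centre of its underside; its x axis and the directions 60 and 120 degrees from it are square to pairs of flats
- tape_measure: bystander, loose: yellow and black tape measure, 35x91x64 mm, behind the bin
- pliers: bystander, loose: pliers with red handles, 166 mm long, 13 mm high, near the front edge of the bench
- screwdriver_1: bystander, loose: screwdriver with a dark red handle, 210 mm long, 30 mm high, near the front edge

How it is judged:
By the outcome, as a careful person would: the job done as asked, in the order asked, and still so for the second after the job is handed in, with the robot touching nothing.
It also fails if it takes over 72 s, if anything falls off the work surface, if the arm or the gripper's body presses on something with over 40 N, if the wrist force passes 120 N, or if a joint passes its speed limit or range.

ROBOT

A 6-joint arm with a two-finger parallel gripper is mounted at the origin on a cart in front of the work surface, level with it; the furniture and walls round the work are solid. World frame = base frame: x ahead of the robot, y to its left, z up, the work surface at z = 0. Lengths are in m, angles in rad, forces in N, time in s.
With the tool pointing down it reaches from about 0.35 to 0.85 m from the base axis. Payload 8.1 kg.
Tool frame: the origin (TCP) lies midway between the tips of the shut fingers; the grasp point (between the pads) lies 19 mm behind it; z points along the fingers, y is the line along which they close (so a half turn about z gives the same grasp; the last joint's range is limited). The gripper opens to 93 mm and grips with 3 to 60 N. Pads are 15 mm wide; open, the fingers measure 128 mm over their backs; the gripper's body (75 mm by 188 mm) begins 65 mm behind the grasp point.
Start: joints at [-1.328, 0.13, 1.488, -0, 1.523, -0.085], TCP at [0.193, -0.568, 0.219] pointing down, gripper open.
Joint ranges: [-2.96, 2.96], [-0.89, 2.26], [0.02, 2.5], [-1.34, 4.48], [0, 2.73], [-2.66, 2.66]. Speed limits (rad/s): [2.39, 2.39, 2.79, 3.14, 3.14, 3.14].

INTERFACE

Orientations are given as a unit quaternion [x, y, z, w].
In Python, from cell import robot gives the robot as it stands.
- The arm moves only by the tool shift_gripper, called after "Request:" by a JSON object that holds its "api" and its "payload", one argument or row to a line. Schema: {"type":"object","properties":{"motion":{"type":"array","items":{"type":"object","properties":{"pos":{"type":"array","items":{"type":"number"},"minItems":3,"maxItems":3},"yaw":{"type":"number"},"aperture":{"type":"number"}},"additionalProperties":false,"required":["aperture"]},"minItems":1,"maxItems":20},"only":{"type":"string"},"quiet":{"type":"boolean"},"lines":{"type":"string"}},"required":["motion"],"additionalProperties":false}. motion is a list of rows, 1 to 20 of them, each an object with the fields pos (a list: dx, dy, dz in units of 20 mm), yaw (a turn about the tool's z in rad), aperture (the finger opening in m); a field left out counts as zero (the opening has to be given); each row shifts and turns the commanded pose from where the row before left it, along the tool's axes as they then stand; what a row does not reach is not made up. A row lasts 1/10 s, in which the tool goes at most 0.05 m and 0.15 rad, less where a joint would pass 70% of its speed; a pose out of reach is approached as far as the arm can. The fingers move at their own pace and stop on an object; the grip force is fixed at half the most. Time passes only in rows, so rows that do not move let the fingers close. The tool returns the time, the measured TCP pose, the force, the opening and the grip force at its end. only (a regular expression) keeps the lines of the reply that match it, lines (a string "A,B") keeps lines A to B, and quiet returns only ok. Input that does not fit is refused with a message, and nothing moves.
- robot.state(): the state, without advancing time (a new reading comes with each control period).
- robot.get_image(name): name is "side" or "top"; returns the picture (400x640x3 uint8, red, green, blue); there is no depth.
- robot.camera_model(name): a dict with "intrinsics" (3x3 intrinsics, pixels), "k1" (the pictures are not rectified: a ray, as slopes to the right and down, at radius r is drawn at 1 + k1 r^2 times it, then the intrinsics apply), "extrinsics" (4x4, takes a point from world to camera coordinates). Camera axes: x right, y down, z forward; pixel columns grow to the right and rows downward; lengths in m; the calibration is good to about 2 mm. A picture is of the moment at which its call begins. camera_model takes no time and is no camera call.
- robot.finish_job(): hands the job in; it is judged then, once.
The state is a dict: "time_s": time; "joints": joint angles; "dq": joint speeds; "joint_torque": joint torques, N m; "eef_pos": TCP position; "ee_rot": TCP orientation; "ft_force": force on the tool from outside, world axes, zero at the start; "torque": the same for the moment, N m; "finger_gap": finger opening in m; "grip_force": force on a finger pad.
Only numpy, scipy, OpenCV 4.12 (cv2) and the standard library are available. Lean on these libraries where they do the work, as an engineer would, in place of code of your own. Each camera call takes 0.05 s, during which the arm holds its last target. There are 200 camera calls.

## Working session

There is one attempt and no reset: what is moved stays moved. The work goes in short steps, Python scripts to look and compute and a tool call to move; the robot and the scene stay as the last step left them, time stands still between calls to the robot, and variables do not carry over. Pictures are saved under pics/ and viewed, at most 10 in all, crops included, and the job is handed in when it is done.

```bash
ls; mkdir -p pics
```

Run:
```python
from cell import robot
import cv2
for n in("top","side"):
    cv2.imwrite(f"pics/{n}0.png",robot.get_image(n)[:,:,::-1]); m=robot.camera_model(n); print(n,m)
s=robot.state();print(s["time_s"],s["eef_pos"],s["ee_rot"],s["finger_gap"])
```

```text
cell.py
pics
top {'intrinsics': array([[449.0127148 ,   0.        , 319.85054727],
       [  0.        , 449.0127148 , 205.3776894 ],
       [  0.        ,   0.        ,   1.        ]]), 'k1': 0.009387355674857358, 'extrinsics': array([[-0.00343835, -0.99992506,  0.01174928, -0.02846642],
       [-0.98349202,  0.00125569, -0.18094714,  0.51518053],
       [ 0.18091883, -0.01217748, -0.98342264,  1.09762098],
       [ 0.        ,  0.        ,  0.        ,  1.        ]])}
side {'intrinsics': array([[410.38323034,   0.        , 324.15593464],
       [  0.        , 410.38323034, 200.37687813],
       [  0.        ,   0.        ,   1.        ]]), 'k1': -0.02935044920459132, 'extrinsics': array([[-0.97357819, -0.2282494 , -0.00690843,  0.49054247],
       [-0.11062554,  0.49789796, -0.86015092,  0.13893768],
       [ 0.19976862, -0.83665993, -0.50999281,  0.80032629],
       [ 0.        ,  0.        ,  0.        ,  1.        ]])}
0.1 [ 0.19309118 -0.56753832  0.21770751] [ 9.86598090e-01  1.63167164e-01 -4.12225683e-05 -8.27051935e-04] 0.0933948706415923
```

View pics/top0.png

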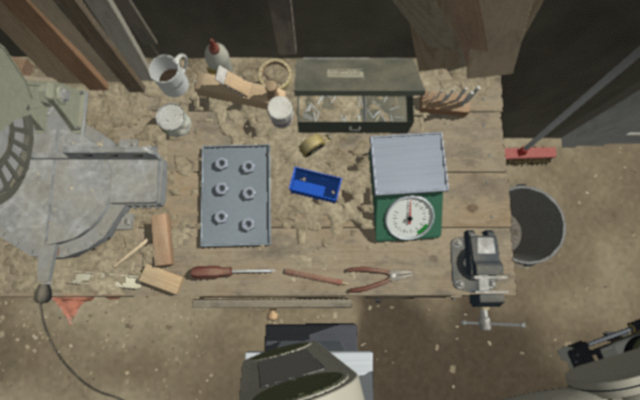

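View pics/side0.png

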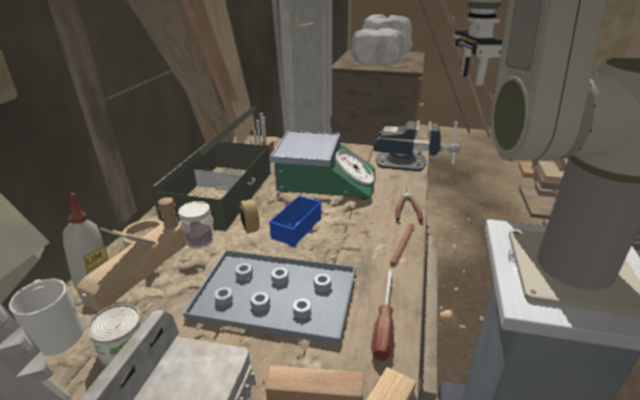

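The top view shows the tray around (235,195) with six nuts, the bin at (316,185), the platform at (408,163) and the dial at (409,217). The side view confirms this, and the arm is clear of everything.

Create h.py:
```python
import numpy as np, cv2
from cell import robot
def ray(n,px):
    m=robot.camera_model(n);K=m["intrinsics"];E=m["extrinsics"]
    p=(np.atleast_2d(px).astype(float)-K[:2,2])/K[0,0]; q=p.copy()
    for _ in range(10): q=p/(1+m["k1"]*(q**2).sum(1,keepdims=True))
    d=np.c_[q,np.ones(len(q))]@E[:3,:3]; return -E[:3,:3].T@E[:3,3],d
def plane(n,px,z):
    c,d=ray(n,px); return c+d*((z-c[2])/d[:,2:])
def proj(n,P):
    m=robot.camera_model(n);E=m["extrinsics"];K=m["intrinsics"]
    c=np.atleast_2d(P)@E[:3,:3].T+E[:3,3];q=c[:,:2]/c[:,2:]
    return q*(1+m["k1"]*(q**2).sum(1,keepdims=True))*K[0,0]+K[:2,2]
```

Run:
```python
from h import *
im=cv2.imread("pics/top0.png")
def up(x0,x1,y0,y1,s): return cv2.resize(im[y0:y1,x0:x1],None,fx=s,fy=s,interpolation=cv2.INTER_CUBIC)
a=up(195,345,140,250,5)[:, :750]; cv2.imwrite("pics/c1.png",a)
cv2.imwrite("pics/c2.png",up(365,455,125,245,5))
# bin
hsv=cv2.cvtColor(im,cv2.COLOR_BGR2HSV)
m=cv2.inRange(hsv,(105,130,50),(130,255,255)); c=max(cv2.findContours(m,0,1)[0],key=cv2.contourArea)
r=cv2.minAreaRect(c); b=cv2.boxPoints(r);print("bin",r); print(plane("top",b,0.05).round(4))
# nuts
g=cv2.cvtColor(im,cv2.COLOR_BGR2GRAY)
print("tray",g[195,210],g[175,235],g[187,216:228])
```

```text
bin ((314.4986572265625, 184.81785583496094), (48.00350570678711, 24.914701461791992), 13.626996040344238)
[[ 0.5514  0.051   0.05  ]
 [ 0.6153  0.0365  0.05  ]
 [ 0.5852 -0.0837  0.05  ]
 [ 0.5218 -0.068   0.05  ]]
tray 132 135 [142 156 144 114  83  67  64  75 103 144 170 170]
```

View pics/c1.png

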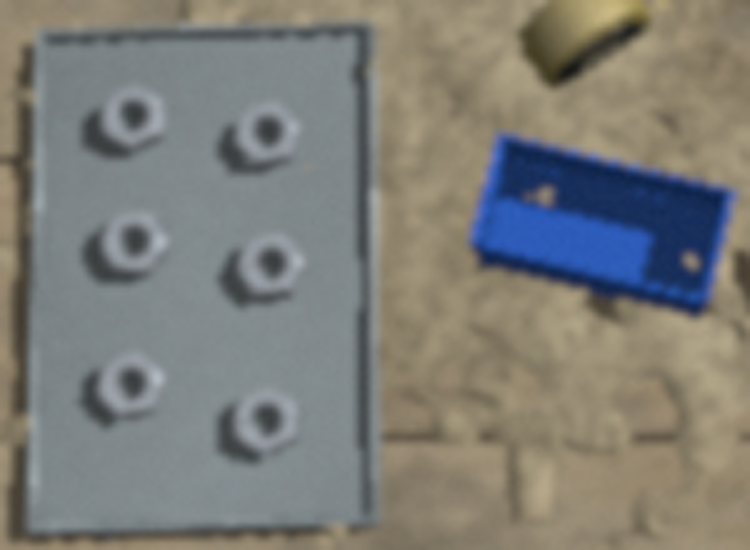

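View pics/c2.png

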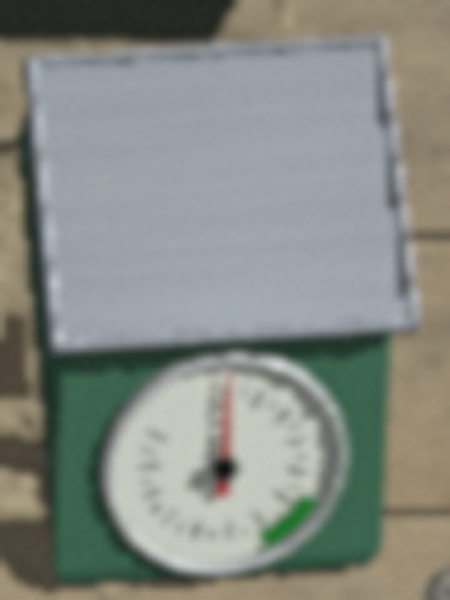

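The crops give the nut centres, in crop pixels, at about (133,117), (268,131), (134,241), (271,265), (132,384) and (265,421). The bin outline is clear. In the second crop, the platform corners are (27,60), (385,38), (418,328) and (55,350), the dial hub is (224,467), and the green band is at about (289,522).

Add to h.py:
```python
def c1(p): return (np.array(p,float)+.5)/5-.5+[195,140]
def c2(p): return (np.array(p,float)+.5)/5-.5+[365,125]
yaw=None
```

Run:
```python
from h import *
im=cv2.imread("pics/top0.png"); hsv=cv2.cvtColor(im,cv2.COLOR_BGR2HSV)
P=plane("top",c2([(27,60),(385,38),(418,328),(55,350)]),0.1115); pc=P.mean(0)
print("plat",P.round(4),pc.round(4),[np.linalg.norm(P[i]-P[i-1]).round(3) for i in range(4)])
bk=(P[0]+P[1]-P[2]-P[3])[:2]; yaw=np.arctan2(bk[1],bk[0]); l=(P[0]+P[3]-P[1]-P[2])[:2]; yl=np.arctan2(-l[0],l[1]); print("yaw",yaw,yl)
yaw=(yaw+yl)/2
# dial plane: slope 35deg; solve its height from hub: intersect with several offsets, use in-plane angles only
X=np.array([np.cos(yaw),np.sin(yaw),0]);Y=np.array([-np.sin(yaw),np.cos(yaw),0]);Z=np.array([0,0,1.])
u=np.cos(np.radians(35))*X+np.sin(np.radians(35))*Z; n=np.cross(u,-Y); n=n if n[2]>0 else -n
m=cv2.inRange(hsv,(45,120,60),(75,255,255)); m[:, :415]=0; m[:222]=0; m[:,432:]=0;m[238:]=0
w=cv2.inRange(hsv,(0,0,150),(180,60,255))
print("green vals",hsv[229,422],hsv[238,440],hsv[240,380])
hub=c2([(224,467)]); pts=np.vstack([hub,c2([(230,372),(289,522),(264,542),(312,503)])])
c,d=ray("top",pts)
for h in (.06,.075,.09):
    h0=plane("top",hub,h)[0]; q=c+d*(((h0-c)@n)/(d@n))[:,None]-h0
    print(h,h0.round(3),"r",np.hypot(q@u,q@Y).round(4),"ang",np.arctan2(-q@Y,q@u).round(3))
N=plane("top",c1([(133,117),(268,131),(134,241),(271,265),(132,384),(265,421)]),0.023);print("nuts",N.round(4))
s=np.vstack([proj("side",p) for p in N]);print(s.round(1))
print("binC",proj("side",[[.5684,-.016,.05]]))
```

```text
plat [[ 0.6763 -0.1537  0.1115]
 [ 0.6877 -0.332   0.1115]
 [ 0.5403 -0.3403  0.1115]
 [ 0.5296 -0.1638  0.1115]] [ 0.6085 -0.2474  0.1115] [np.float64(0.147), np.float64(0.179), np.float64(0.148), np.float64(0.177)]
yaw 0.06269126220498208 0.06233768773454286
green vals [ 65 177 115] [ 20  65 158] [75 99 80]
0.06 [ 0.48  -0.254  0.06 ] r [0.     0.0522 0.0482 0.0496 0.0515] ang [0.    0.021 2.344 2.678 2.047]
0.075 [ 0.478 -0.251  0.075] r [0.     0.0515 0.0476 0.0489 0.0508] ang [0.    0.021 2.344 2.678 2.047]
0.09 [ 0.476 -0.248  0.09 ] r [0.     0.0508 0.0469 0.0482 0.0501] ang [0.    0.021 2.344 2.678 2.047]
nuts [[0.6337 0.2303 0.023 ]
 [0.6261 0.1589 0.023 ]
 [0.5666 0.2273 0.023 ]
 [0.5537 0.1555 0.023 ]
 [0.4909 0.2256 0.023 ]
 [0.4715 0.1565 0.023 ]]
[[222.7 293. ]
 [242.6 268.1]
 [259.1 298. ]
 [279.3 272.5]
 [301.2 304.4]
 [321.8 279.4]]
binC [[297.06720002 211.79074452]]
```

Add to h.py:
```python
def rel(x,y,z,phi=None):
    s=robot.state();q=s["ee_rot"];f=2*np.arctan2(q[1],q[0]);p=np.array([x,y,z])-s["eef_pos"]
    from scipy.spatial.transform import Rotation as R
    d=R.from_quat(q).as_matrix().T@p
    t=0 if phi is None else -((phi-f+np.pi)%(2*np.pi)-np.pi)
    print("t",round(s["time_s"],2),"phi",round(f,4),"d",d.round(4),"turn",round(t,4),"per.045:",round(np.linalg.norm(d)/.045,1))
```

```text
(no output)
```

Request:
{"api": "shift_gripper", "payload": {
  "motion": [
    {"yaw": -0.144,"aperture": 0.093},
    {"yaw": -0.144,"aperture": 0.093},
    {"yaw": -0.144,"aperture": 0.093},
    {"yaw": -0.144,"aperture": 0.093},
    {"yaw": -0.144,"aperture": 0.093},
    {"yaw": -0.144,"aperture": 0.093},
    {"yaw": -0.142,"aperture": 0.093},
    {"aperture": 0.093}
  ]
}}

```text
time_s: 0.9
eef_pos: [0.1931, -0.5678, 0.2181]
ee_rot: [0.785, 0.619, 0.0, -0.0]
ft_force: [0.1, -0.1, -0.4]
finger_gap: 0.0929
grip_force: 0.0
```

```bash
python3 -c "
from h import *
rel(.5695,-.016,.16,1.334)"
```

```text
t 0.9 phi 1.3361 d [0.6241 0.2378 0.0585] turn 0.0021 per.045: 14.9
```

Units first: shifts go in units of 20 mm. So 0.0416 m is 2.08, 0.01585 m is 0.7925.

Request:
{"api": "shift_gripper", "payload": {
  "motion": [
    {"pos": [2.08,0.7925,0.195],"aperture": 0.093},
    {"pos": [2.08,0.7925,0.195],"aperture": 0.093},
    {"pos": [2.08,0.7925,0.195],"aperture": 0.093},
    {"pos": [2.08,0.7925,0.195],"aperture": 0.093},
    {"pos": [2.08,0.7925,0.195],"aperture": 0.093},
    {"pos": [2.08,0.7925,0.195],"aperture": 0.093},
    {"pos": [2.08,0.7925,0.195],"aperture": 0.093},
    {"pos": [2.08,0.7925,0.195],"aperture": 0.093},
    {"pos": [2.08,0.7925,0.195],"aperture": 0.093},
    {"pos": [2.08,0.7925,0.195],"aperture": 0.093},
    {"pos": [2.08,0.7925,0.195],"aperture": 0.093},
    {"pos": [2.08,0.7925,0.195],"aperture": 0.093},
    {"pos": [2.08,0.7925,0.195],"aperture": 0.093},
    {"pos": [2.08,0.7925,0.195],"aperture": 0.093},
    {"pos": [2.08,0.7925,0.195],"aperture": 0.093},
    {"aperture": 0.093},
    {"aperture": 0.093}
  ]
}}

```text
time_s: 2.6
eef_pos: [0.5706, -0.0164, 0.1594]
ee_rot: [0.786, 0.618, -0.001, -0.0]
ft_force: [1.0, -0.3, -0.0]
finger_gap: 0.0929
grip_force: 0.0
```

```bash
python3 -c "
from h import *
rel(.5695,-.016,.022,1.334)
im=robot.get_image('side')[120:290,180:420,::-1]
cv2.imwrite('pics/s1.png',cv2.resize(im,None,fx=3,fy=3))"
```

```text
t 2.6 phi 1.3326 d [ 0.0002 -0.001   0.1374] turn -0.0014 per.045: 3.1
```

View pics/s1.png

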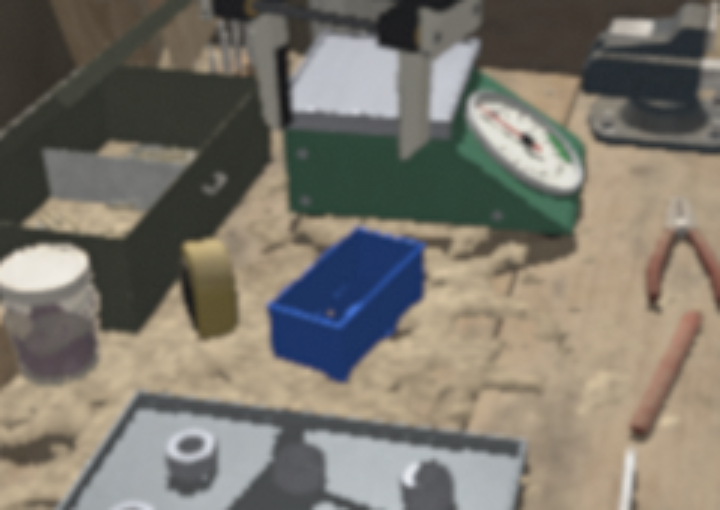

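The side view shows the bin rim centred at about (296,212) full-frame, against a prediction of (297,212). The open fingers straddle it, so I'm descending.

In the tool's units: 0.035 m is 1.75, 0.03 m is 1.5.

Request:
{"api": "shift_gripper", "payload": {
  "motion": [
    {"pos": [0,-0.05,1.75],"aperture": 0.093},
    {"pos": [0,0,1.75],"aperture": 0.093},
    {"pos": [0,0,1.5],"aperture": 0.093},
    {"pos": [0,0,1.25],"aperture": 0.093},
    {"pos": [0,0,0.6],"aperture": 0.093},
    {"aperture": 0.093},
    {"aperture": 0.05},
    {"aperture": 0.05},
    {"aperture": 0.05},
    {"aperture": 0.05},
    {"aperture": 0.05},
    {"aperture": 0.05}
  ]
}}

```text
time_s: 3.85
eef_pos: [0.5707, -0.0171, 0.0242]
ee_rot: [0.786, 0.619, 0.001, 0.001]
ft_force: [-0.4, 1.2, 5.5]
finger_gap: 0.0618
grip_force: 30.0
```

```bash
python3 -c "
from h import *
rel(.6085,-.2474,.22,1.633)"
```

```text
t 3.85 phi 1.3339 d [-0.2149  0.0911 -0.1957] turn -0.2991 per.045: 6.8
```

In the tool's units: -0.045 m is -2.25, -0.04 m is -2.

Request:
{"api": "shift_gripper", "payload": {
  "motion": [
    {"pos": [0,0,-1],"aperture": 0.05},
    {"pos": [0,0,-2],"aperture": 0.05},
    {"pos": [0,0,-2.25],"aperture": 0.05},
    {"pos": [0,0,-2.25],"aperture": 0.05},
    {"pos": [0,0,-2.25],"yaw": -0.1,"aperture": 0.05},
    {"yaw": -0.1,"aperture": 0.05},
    {"yaw": -0.1,"aperture": 0.05},
    {"aperture": 0.05}
  ]
}}

```text
time_s: 4.65
eef_pos: [0.5696, -0.017, 0.218]
ee_rot: [0.684, 0.73, -0.0, -0.0]
ft_force: [-0.4, -0.4, -2.0]
finger_gap: 0.0616
grip_force: 30.0
```

```bash
python3 -c "
from h import *
rel(.6085,-.2474,.19,1.633)"
```

```text
t 4.65 phi 1.6355 d [-0.2325  0.024   0.0279] turn 0.0025 per.045: 5.2
```

In the tool's units: -0.0388 m is -1.94, 0.03 m is 1.5.

Request:
{"api": "shift_gripper", "payload": {
  "motion": [
    {"pos": [-1.94,0.2,0],"aperture": 0.05},
    {"pos": [-1.94,0.2,0],"aperture": 0.05},
    {"pos": [-1.94,0.2,0],"aperture": 0.05},
    {"pos": [-1.94,0.2,0],"aperture": 0.05},
    {"pos": [-1.94,0.2,0.7],"aperture": 0.05},
    {"pos": [-1.94,0.2,0.7],"aperture": 0.05},
    {"aperture": 0.05},
    {"pos": [0,0,1.5],"aperture": 0.05},
    {"pos": [0,0,0.75],"aperture": 0.05},
    {"aperture": 0.05},
    {"aperture": 0.05}
  ]
}}

```text
time_s: 5.75
eef_pos: [0.6082, -0.2471, 0.1449]
ee_rot: [0.685, 0.729, -0.0, -0.001]
ft_force: [0.7, 0.4, -1.0]
finger_gap: 0.0616
grip_force: 30.0
```

```bash
python3 -c "
from h import *
rel(.6085,-.2474,.132,1.633)
im=robot.get_image('side')[90:240,220:420,::-1]
cv2.imwrite('pics/s2.png',cv2.resize(im,None,fx=3,fy=3))"
```

```text
t 5.75 phi 1.6337 d [-0.0003  0.0003  0.0129] turn 0.0007 per.045: 0.3
```

View pics/s2.png

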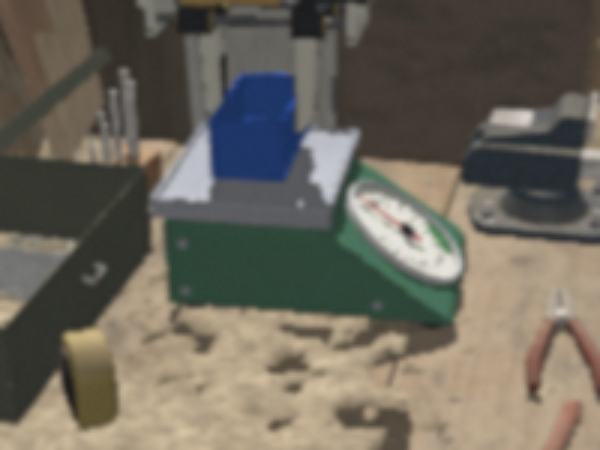

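The bin (crop 255,125) hovers over the middle of the platform. I'll lower it about 12 mm and release. The fingers stay about 20 mm above the plate.

In the tool's units: -0.045 m is -2.25, -0.04 m is -2.

Request:
{"api": "shift_gripper", "payload": {
  "motion": [
    {"pos": [0,0,0.3],"aperture": 0.05},
    {"pos": [0,0,0.3],"aperture": 0.05},
    {"pos": [0,0,0.1],"aperture": 0.05},
    {"aperture": 0.05},
    {"aperture": 0.093},
    {"aperture": 0.093},
    {"aperture": 0.093},
    {"aperture": 0.093},
    {"pos": [0,0,-1.5],"aperture": 0.093},
    {"pos": [0,0,-2.25],"aperture": 0.093},
    {"pos": [0,0,-2],"aperture": 0.093},
    {"aperture": 0.093}
  ]
}}

```text
time_s: 7.0
eef_pos: [0.6115, -0.2494, 0.2549]
ee_rot: [0.684, 0.729, 0.002, 0.006]
ft_force: [0.9, 0.1, 0.5]
finger_gap: 0.093
grip_force: 0.0
```

```bash
python3 -c "
from h import *
rel(.6261,.1589,.12,0)"
```

```text
t 7.0 phi 1.6338 d [0.4074 0.0389 0.1328] turn 1.6338 per.045: 9.6
```

Run:
```python
from h import *
f=np.mean([robot.get_image("top")[:,:,::-1].astype(float) for _ in range(4)],0).astype(np.uint8)
cv2.imwrite("pics/top1.png",f)
N=plane("top",c1([(133,117),(268,131),(134,241),(271,265),(132,384),(265,421)]),0.023)
def rect(ctr,S=140,sc=.0004): # orthorectified patch at z=.023: cols->world -y, rows-> -x
    i=np.arange(S)-S/2+.5; yy,xx=np.meshgrid(-i*sc,-i*sc)
    W=np.stack([ctr[0]+xx,ctr[1]+yy,np.full_like(xx,.023)],-1).reshape(-1,3)
    p=proj("top",W).reshape(S,S,2).astype(np.float32)
    return cv2.remap(f,p[...,0],p[...,1],cv2.INTER_CUBIC)
t=[]
for k,n in enumerate(N):
    a=rect(n);t.append(a);g=cv2.cvtColor(a,cv2.COLOR_BGR2GRAY).astype(float)
    m=(a.astype(int)[:,:,0]>155).astype(np.uint8)
    c=cv2.convexHull(max(cv2.findContours(m,0,1)[0],key=cv2.contourArea)); z=np.zeros_like(m);cv2.fillConvexPoly(z,c,1)
    r,cc=np.nonzero(z); x=-(r-69.5)*.0004;y=-(cc-69.5)*.0004; x0,y0=x.mean(),y.mean()
    w=(x-x0)+1j*(y-y0); h=np.angle((w**6).sum())/6  # corner direction
    print(k+1,(n[:2]+[x0,y0]).round(4),"area mm2",z.sum()*.16,"flat-normal deg",np.degrees(h+np.pi/6).round(1)%60,"mag",abs((w**6).sum())/ (abs(w)**6).sum())
    cv2.drawContours(a,[c],-1,(0,0,255),1)
o=np.vstack([np.hstack(t[:3]),np.hstack(t[3:])]);cv2.imwrite("pics/n.png",cv2.resize(o,None,fx=1.8,fy=1.8))
a=f[125:245,365:455];cv2.imwrite("pics/d1.png",cv2.resize(a,None,fx=5,fy=5,interpolation=2))
```

```text
1 [0.6361 0.2196] area mm2 180.96 flat-normal deg 50.2 mag 0.15607175450939795
2 [0.625  0.1479] area mm2 126.08 flat-normal deg 16.0 mag 0.2722255768585106
3 [0.5719 0.2202] area mm2 266.4 flat-normal deg 26.9 mag 0.28775922749567806
4 [0.5571 0.1532] area mm2 534.72 flat-normal deg 55.3 mag 0.13938158631757763Traceback (most recent call last):
  File "<stdin>", line 14, in <module>
ValueError: max() iterable argument is empty
```

Run:
```python
from h import *
f=cv2.imread("pics/top0.png"); f1=cv2.imread("pics/top1.png")
N=plane("top",c1([(133,117),(268,131),(134,241),(271,265),(132,384),(265,421)]),0.023)
def rect(f,ctr,S=140,sc=.0004):
    i=np.arange(S)-S/2+.5; yy,xx=np.meshgrid(-i*sc,-i*sc)
    W=np.stack([ctr[0]+xx,ctr[1]+yy,np.full_like(xx,.023)],-1).reshape(-1,3)
    p=proj("top",W).reshape(S,S,2).astype(np.float32)
    return cv2.remap(f,p[...,0],p[...,1],cv2.INTER_CUBIC)
t=[]
for k,n in enumerate(N):
    a=rect(f,n);t.append(a);b=a[:,:,2].astype(int); bg=np.median(b)
    m=(b>bg+14).astype(np.uint8); m=cv2.morphologyEx(m,cv2.MORPH_OPEN,np.ones((5,5)))
    c=cv2.convexHull(max(cv2.findContours(m,0,1)[0],key=cv2.contourArea)); z=np.zeros_like(m);cv2.fillConvexPoly(z,c,1)
    r,cc=np.nonzero(z); x=-(r-69.5)*.0004;y=-(cc-69.5)*.0004; x0,y0=x.mean(),y.mean()
    w=(x-x0)+1j*(y-y0); s=(w**6).sum(); h=np.angle(s)/6
    print(k+1,(n[:2]+[x0,y0]).round(4),"area",z.sum()*.16,"flat-normal",np.degrees(h+np.pi/6).round(1)%60,"mag",round(abs(s)/(abs(w)**6).sum(),2))
    cv2.drawContours(a,[c],-1,(0,0,255),1)
cv2.imwrite("pics/n.png",cv2.resize(np.vstack([np.hstack(t[:3]),np.hstack(t[3:])]),None,fx=1.5,fy=1.5))
A=cv2.imread("pics/n.png"); d=cv2.resize(f1[125:245,365:455],None,fx=3.5,fy=3.5,interpolation=2)
o=np.zeros((720,640,3),np.uint8)[:600]; o=np.zeros((600,800,3),np.uint8); h,w=A.shape[:2]
A=cv2.resize(A,(480,320));o[:320,:480]=A;o[:d.shape[0],482:482+d.shape[1]]=d[:600];cv2.imwrite("pics/n.png",o)
```

```text
1 [0.6357 0.2288] area 715.36 flat-normal 32.4 mag 0.11
2 [0.6268 0.1582] area 681.92 flat-normal 15.3 mag 0.08
3 [0.5688 0.2263] area 647.2 flat-normal 53.4 mag 0.12
4 [0.5558 0.1543] area 678.08 flat-normal 2.9 mag 0.08
5 [0.4922 0.225 ] area 693.28 flat-normal 12.7 mag 0.09
6 [0.4735 0.1551] area 656.0 flat-normal 30.0 mag 0.11
```

View pics/n.png

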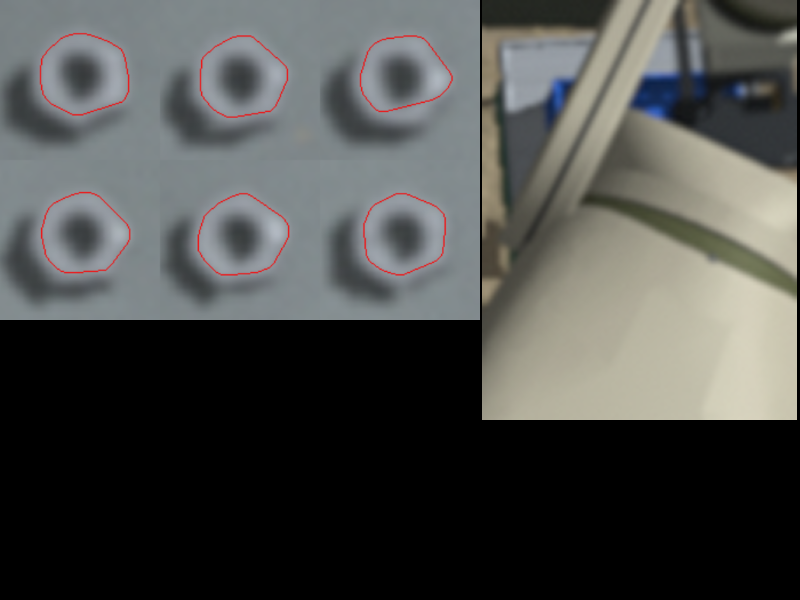

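Nut 6 clearly has its flats left and right in the picture, so φ=0 suits it. Its centre is about (0.473, 0.156). The arm hides the dial from here.

Request:
{"api": "shift_gripper", "payload": {
  "motion": [
    {"yaw": 0.1485,"aperture": 0.093},
    {"yaw": 0.1485,"aperture": 0.093},
    {"yaw": 0.1485,"aperture": 0.06},
    {"yaw": 0.1485,"aperture": 0.06},
    {"yaw": 0.1485,"aperture": 0.046},
    {"yaw": 0.1485,"aperture": 0.046},
    {"yaw": 0.1485,"aperture": 0.046},
    {"yaw": 0.1485,"aperture": 0.046},
    {"yaw": 0.1485,"aperture": 0.046},
    {"yaw": 0.1485,"aperture": 0.046},
    {"yaw": 0.1485,"aperture": 0.046},
    {"aperture": 0.046}
  ]
}}

```text
time_s: 8.4
eef_pos: [0.6075, -0.2475, 0.2437]
ee_rot: [1.0, -0.001, -0.002, -0.001]
ft_force: [0.4, -0.6, -0.4]
finger_gap: 0.0462
grip_force: 0.0
```

```bash
python3 -c "
from h import *
rel(.4728,.1558,.06,0)"
```

```text
t 8.4 phi -0.0022 d [-0.135  -0.4027  0.1848] turn -0.0022 per.045: 10.3
```

In the tool's units: -0.0403 m is -2.015, -0.0135 m is -0.675.

Request:
{"api": "shift_gripper", "payload": {
  "motion": [
    {"pos": [-0.675,-2.015,0],"aperture": 0.046},
    {"pos": [-0.675,-2.015,0],"aperture": 0.046},
    {"pos": [-0.675,-2.015,0],"aperture": 0.046},
    {"pos": [-0.675,-2.015,0],"aperture": 0.046},
    {"pos": [-0.675,-2.015,0],"aperture": 0.046},
    {"pos": [-0.675,-2.015,0.85],"aperture": 0.046},
    {"pos": [-0.675,-2.015,0.85],"aperture": 0.046},
    {"pos": [-0.675,-2.015,0.85],"aperture": 0.046},
    {"pos": [-0.675,-2.015,0.85],"aperture": 0.046},
    {"pos": [-0.675,-2.015,0.85],"aperture": 0.046},
    {"pos": [0,0,2.25],"aperture": 0.046},
    {"pos": [0,0,2.25],"aperture": 0.046},
    {"aperture": 0.046},
    {"aperture": 0.046}
  ]
}}

```text
time_s: 9.8
eef_pos: [0.4721, 0.1547, 0.0705]
ee_rot: [1.0, 0.001, -0.002, 0.0]
ft_force: [0.1, 0.9, 0.8]
finger_gap: 0.0462
grip_force: 0.0
```

Add to h.py:
```python
def dial(name):
    f=robot.get_image("top")[:,:,::-1]
    cv2.imwrite(name,cv2.resize(f[125:245,365:455],None,fx=5,fy=5,interpolation=2)); return f
def needle(f):
    yaw=.0625;X=np.array([np.cos(yaw),np.sin(yaw),0]);Y=np.array([-np.sin(yaw),np.cos(yaw),0])
    a=np.radians(35);u=np.cos(a)*X+np.sin(a)*np.array([0,0,1.]);n=np.cross(u,Y)
    hub=c2([(224,467)]);h0=plane("top",hub,.075)[0]; b,g,r=[f[:,:,i].astype(int) for i in range(3)]
    out={}
    for k,m in (("needle",(r-np.maximum(g,b)>35)),("band",(g-np.maximum(r,b)>25))):
        yy,xx=np.nonzero(m); c,d=ray("top",np.c_[xx,yy]); q=c+d*(((h0-c)@n)/(d@n))[:,None]-h0
        rr=np.hypot(q@u,q@Y); s=(rr>.02)&(rr<.056)&((rr>.042)|(k=="needle"))
        t=np.arctan2(-(q@Y)[s],(q@u)[s]); out[k]=(int(s.sum()),round(float(np.angle(np.exp(1j*t).mean())),3))
    print(out)
```

```bash
python3 -c "
from h import *
rel(.4728,.1558,.009,0)
needle(cv2.imread('pics/top0.png'))
needle(dial('pics/d2.png'))"
```

```text
t 9.8 phi 0.0028 d [ 0.001  -0.0011  0.0615] turn 0.0028 per.045: 1.4
{'needle': (6, 0.003), 'band': (51, 2.342)}
{'needle': (4, 1.279), 'band': (50, 2.343)}
```

View pics/d2.png

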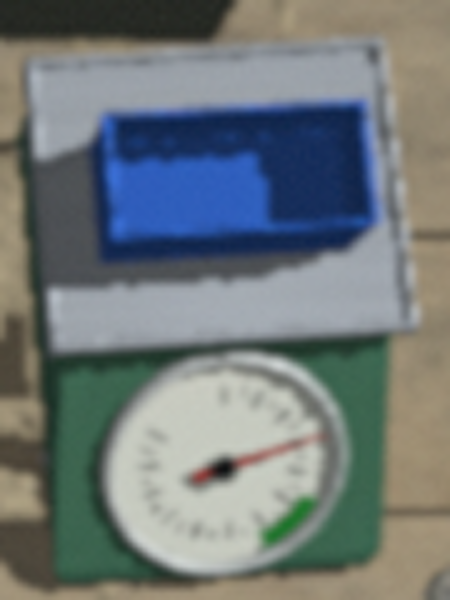

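The bin stands on the platform, with rim corners at about (100,115), (365,103), (378,225) and (108,238). The needle is at 1.28 rad and the band at 2.34 rad, so two nuts are needed (1.28 + 1.1 ≈ 2.39). Now grasping nut 6.

In the tool's units: 0.03 m is 1.5, 0.02 m is 1.

Request:
{"api": "shift_gripper", "payload": {
  "motion": [
    {"pos": [0.05,-0.05,1.5],"aperture": 0.046},
    {"pos": [0,0,1],"aperture": 0.046},
    {"pos": [0,0,0.5],"aperture": 0.046},
    {"aperture": 0.046},
    {"aperture": 0.02},
    {"aperture": 0.02},
    {"aperture": 0.02},
    {"aperture": 0.02},
    {"aperture": 0.02}
  ]
}}

```text
time_s: 10.75
eef_pos: [0.4757, 0.1563, 0.0127]
ee_rot: [1.0, 0.0, 0.001, -0.0]
ft_force: [-1.0, -0.7, 7.7]
finger_gap: 0.0297
grip_force: 30.0
```

```bash
python3 -c "
from h import *
rel(.4728,.1558,.009,0)
print(plane('top',c2([(100,115),(365,103),(378,225),(108,238)]),.155).round(4),plane('top',c2([(100,115),(365,103),(378,225),(108,238)]),.155).mean(0))"
```

```text
t 10.75 phi 0.0005 d [-0.0029  0.0005  0.0037] turn 0.0005 per.045: 0.1
[[ 0.634  -0.1819  0.155 ]
 [ 0.6399 -0.3079  0.155 ]
 [ 0.5802 -0.3109  0.155 ]
 [ 0.574  -0.1839  0.155 ]] [ 0.60704009 -0.24617117  0.155     ]
```

In the tool's units: -0.045 m is -2.25, 0.039 m is 1.95.

Request:
{"api": "shift_gripper", "payload": {
  "motion": [
    {"pos": [0,0,-1],"aperture": 0.02},
    {"pos": [0,0,-2.25],"aperture": 0.02},
    {"pos": [0,0,-2.25],"aperture": 0.02},
    {"pos": [0.65,1.9,-1.25],"aperture": 0.02},
    {"pos": [0.65,1.95,-1.25],"aperture": 0.02},
    {"pos": [0.65,1.95,-1.25],"aperture": 0.02},
    {"pos": [0.65,1.95,-0.75],"aperture": 0.02},
    {"pos": [0.665,1.95,0],"aperture": 0.02},
    {"pos": [0.665,1.95,0],"aperture": 0.02},
    {"pos": [0.665,1.95,0],"aperture": 0.02},
    {"pos": [0.665,1.95,0],"aperture": 0.02},
    {"pos": [0.665,1.95,0],"aperture": 0.02},
    {"pos": [0.665,1.95,0],"aperture": 0.02},
    {"aperture": 0.02},
    {"aperture": 0.02}
  ]
}}

```text
time_s: 12.25
eef_pos: [0.606, -0.2336, 0.2106]
ee_rot: [1.0, -0.001, -0.0, -0.0]
ft_force: [-0.2, -0.3, -1.5]
finger_gap: 0.0293
grip_force: 30.0
```

```bash
python3 -c "
from h import *
rel(.607,-.236,.125,0)"
```

```text
t 12.25 phi -0.0014 d [0.0011 0.0024 0.0856] turn -0.0014 per.045: 1.9
```

In the tool's units: -0.045 m is -2.25, -0.03 m is -1.5.

Request:
{"api": "shift_gripper", "payload": {
  "motion": [
    {"pos": [0.05,0.12,1.5],"aperture": 0.02},
    {"pos": [0,0,1.5],"aperture": 0.02},
    {"pos": [0,0,1],"aperture": 0.02},
    {"pos": [0,0,0.25],"aperture": 0.02},
    {"aperture": 0.02},
    {"aperture": 0.042},
    {"aperture": 0.042},
    {"aperture": 0.042},
    {"pos": [0,0,-1.5],"aperture": 0.042},
    {"pos": [0,0,-2.25],"aperture": 0.042},
    {"pos": [0,0,-2.25],"aperture": 0.042},
    {"aperture": 0.046}
  ]
}}

```text
time_s: 13.45
eef_pos: [0.6108, -0.237, 0.2564]
ee_rot: [1.0, 0.0, 0.007, 0.003]
ft_force: [1.5, -0.0, 0.5]
finger_gap: 0.0449
grip_force: 0.0
```

```bash
python3 -c "
from h import *
rel(.5563,.1548,.06,0)"
```

```text
t 13.45 phi 0.0002 d [-0.0569 -0.393   0.1932] turn 0.0002 per.045: 9.8
```

In the tool's units: -0.0423 m is -2.115, 0.0025 m is 0.125.

Request:
{"api": "shift_gripper", "payload": {
  "motion": [
    {"pos": [0.125,-2.115,0],"aperture": 0.046},
    {"pos": [0.125,-2.115,0],"aperture": 0.046},
    {"pos": [0.125,-2.115,0],"aperture": 0.046},
    {"pos": [0.125,-2.115,0],"aperture": 0.046},
    {"pos": [0.125,-2.115,0],"aperture": 0.046},
    {"pos": [0.125,-2.115,0],"aperture": 0.046},
    {"pos": [0.125,-2.115,0.75],"aperture": 0.046},
    {"pos": [0.125,-2.115,0.75],"aperture": 0.046},
    {"pos": [0.125,-2.115,0.75],"aperture": 0.046},
    {"pos": [0.125,-2.115,0.75],"aperture": 0.046},
    {"pos": [0.125,-2.115,0.75],"aperture": 0.046},
    {"pos": [0,0,2],"aperture": 0.046},
    {"pos": [0,0,2],"aperture": 0.046},
    {"pos": [0,0,1],"aperture": 0.046},
    {"aperture": 0.046},
    {"aperture": 0.046}
  ]
}}

```text
time_s: 15.05
eef_pos: [0.6349, 0.23, 0.0718]
ee_rot: [1.0, 0.0, 0.0, -0.0]
ft_force: [0.0, 0.3, 0.1]
finger_gap: 0.0463
grip_force: 0.0
```

```bash
python3 -c "
from h import *
rel(.635,.2295,.010,0)
needle(dial('pics/d3.png'))
im=robot.get_image('side')[210:360,160:370,::-1]
cv2.imwrite('pics/s3.png',cv2.resize(im,None,fx=3,fy=3))"
```

```text
t 15.05 phi 0.0002 d [0.0001 0.0005 0.0618] turn 0.0002 per.045: 1.4
{'needle': (11, 1.861), 'band': (49, 2.343)}
```

View pics/s3.png

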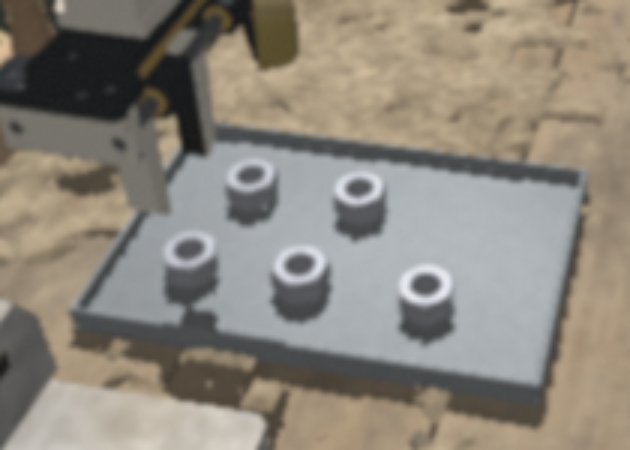

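The needle reads 1.86, so one more nut (about 0.55) lands near 2.41, within the band of 2.34 ± 0.34. Five nuts remain in the tray, and the gripper is above nut 1 (crop 190,250).

Request:
{"api": "shift_gripper", "payload": {
  "motion": [
    {"pos": [0,0,1.5],"aperture": 0.046},
    {"pos": [0,0,1],"aperture": 0.046},
    {"pos": [0,0,0.55],"aperture": 0.046},
    {"aperture": 0.046},
    {"aperture": 0.02},
    {"aperture": 0.02},
    {"aperture": 0.02},
    {"aperture": 0.02},
    {"aperture": 0.02}
  ]
}}

```text
time_s: 16.05
eef_pos: [0.636, 0.2304, 0.0121]
ee_rot: [1.0, 0.0, 0.001, -0.0]
ft_force: [-0.3, -0.1, 7.0]
finger_gap: 0.0296
grip_force: 30.0
```

```bash
python3 -c "
from h import *
rel(.607,-.252,.24,0)"
```

```text
t 16.05 phi 0.0003 d [-0.0285  0.4822 -0.2284] turn 0.0003 per.045: 11.9
```

In the tool's units: -0.045 m is -2.25, 0.0405 m is 2.025.

Request:
{"api": "shift_gripper", "payload": {
  "motion": [
    {"pos": [0,0,-1],"aperture": 0.02},
    {"pos": [0,0,-2.25],"aperture": 0.02},
    {"pos": [0,0,-2.25],"aperture": 0.02},
    {"pos": [-0.12,2,-1.25],"aperture": 0.02},
    {"pos": [-0.12,2.025,-1.25],"aperture": 0.02},
    {"pos": [-0.12,2.025,-1.25],"aperture": 0.02},
    {"pos": [-0.12,2.025,-0.75],"aperture": 0.02},
    {"pos": [-0.12,2.025,0],"aperture": 0.02},
    {"pos": [-0.12,2.025,0],"aperture": 0.02},
    {"pos": [-0.12,2.025,0],"aperture": 0.02},
    {"pos": [-0.12,2.025,0],"aperture": 0.02},
    {"pos": [-0.12,2.025,0],"aperture": 0.02},
    {"pos": [-0.12,2.025,0],"aperture": 0.02},
    {"pos": [-0.12,2.025,0],"aperture": 0.02},
    {"pos": [-0.12,2.025,0],"aperture": 0.02},
    {"aperture": 0.02},
    {"aperture": 0.02}
  ]
}}

```text
time_s: 17.75
eef_pos: [0.6056, -0.2563, 0.21]
ee_rot: [1.0, -0.001, -0.0, -0.0]
ft_force: [-0.4, 0.7, -0.4]
finger_gap: 0.0294
grip_force: 30.0
```

```bash
python3 -c "
from h import *
rel(.607,-.256,.143,0)"
```

```text
t 17.75 phi -0.0017 d [ 0.0015 -0.0002  0.067 ] turn -0.0017 per.045: 1.5
```

Request:
{"api": "shift_gripper", "payload": {
  "motion": [
    {"pos": [0.05,0,1.5],"aperture": 0.02},
    {"pos": [0,0,1.25],"aperture": 0.02},
    {"pos": [0,0,0.55],"aperture": 0.02},
    {"aperture": 0.02},
    {"aperture": 0.042},
    {"aperture": 0.042},
    {"aperture": 0.042},
    {"pos": [0,0,-1.5],"aperture": 0.042},
    {"pos": [0,0,-2.25],"aperture": 0.042},
    {"pos": [0,0,-2],"aperture": 0.042},
    {"pos": [0,-2,0],"aperture": 0.046},
    {"pos": [0,-2.25,0],"aperture": 0.046},
    {"pos": [0,-2.25,0],"aperture": 0.046},
    {"pos": [0,-2.25,0],"aperture": 0.046},
    {"pos": [0,-2.25,0],"aperture": 0.046},
    {"pos": [0,-2.25,0],"aperture": 0.046},
    {"pos": [0,-1,0],"aperture": 0.046},
    {"aperture": 0.046},
    {"aperture": 0.046}
  ]
}}

```text
time_s: 19.65
eef_pos: [0.6071, 0.0295, 0.26]
ee_rot: [1.0, 0.001, 0.001, 0.0]
ft_force: [0.8, -1.2, -0.4]
finger_gap: 0.046
grip_force: 0.0
```

```bash
python3 -c "
from h import *
needle(dial('pics/d4.png'))"
```

```text
{'needle': (5, 2.416), 'band': (49, 2.339)}
```

View pics/d4.png

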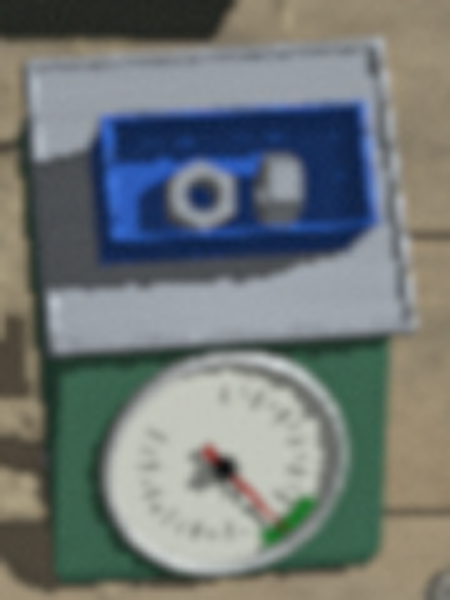

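Both nuts are in the bin at (203,195) and (280,187). The needle is at 2.42, well inside the band (2.34 ± 0.34), and the arm is clear, so I'm handing in.

```bash
python3 -c "
from cell import robot
print(robot.finish_job())"
```

```text
the job is handed in; nothing more can be done
None
```

The job is handed in: the bin stands on the scale with two nuts in it, the needle reads 2.42 rad (band 2.34 ± 0.34), the other four nuts are in the tray, and it took about 20 s of the 72 s allowed.

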